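# Turn the cafe whisk the right way up in its crock

### The job

One of the two crocks holds a whisk that was put away the wrong way round, wires down. Take the whisk out of that crock, turn it end for end and put it back in the same crock handle-down, leaning on the rim with its wires sticking out over the rim; set it in rather than dropping it. Leave the wooden spoon in the other crock as it is.

Things in the scene. Friction and masses are not known exactly. Their poses are not given: they have to be found in the camera images.
- whisk: Balloon whisk, 280 mm long, 120 g: round wooden handle 20 mm across, 165 mm long; steel neck 16 mm across, 22 mm; rigid wire balloon 93 mm long, up to 48 mm across. Origin on its axis at mid-length (in the handle, 25 mm from the neck, 7 mm from the centre of mass). z axis: from the handle's end to the wires' tip. Starts wires down, leaning about 30 degrees above level; its middle can be gripped.
- whisk_handle_end (a point): Centre of the flat end of the whisk's handle, 140 mm from the whisk's origin. At the start it sticks out over the crock's rim, away from the robot, with the handle resting on the rim. Put in the other way round, the whisk rests at nearly the same slope and place (or leaning out over another side).
- whisk_tip (a point): Outermost point of the whisk's wire balloon, 140 mm from the whisk's origin. At the start it is at the bottom of the crock, against its wall on the near side (the crock's -x).
- whisk_crock: The crock with the whisk: wide, round, mauve stoneware, fixed to the table; 184 mm across outside, 170 mm inside; rim 104 mm and inner floor 8 mm above the table; lug ears 20 mm deep, 70 mm up, on its +y and -y sides. Origin: centre of its underside, z up. The whisk at first leans out over its +x side. A second crock like it, 300 mm or more to the side, holds the spoon.
- spoon: Plain wooden spoon, 275 mm long: round handle 16 mm across, flat oval bowl 55 mm wide. It stands properly in the other crock, handle down, bowl leaning out over the rim about 30 degrees above level. Origin on its axis 140 mm from the handle's end, z axis from handle to bowl. To be left alone.
There are look-alikes about, which are no part of the job. What is shaped like the whisk_crock but yellow is not meant.

How it is judged:
By the outcome, as a careful person would: the job done as asked, in the order asked, and still so for the second after the job is handed in, with the robot touching nothing.
It also fails if it takes over 45 s, if anything falls off the work surface, if the arm or the gripper's body presses on something with over 40 N, if the wrist force passes 120 N, or if a joint passes its speed limit or range.

### The arm

A 6-joint arm with a two-finger parallel gripper is mounted at the origin on the work surface. World frame = base frame: x ahead of the robot, y to its left, z up, the work surface at z = 0. Lengths are in m, angles in rad, forces in N, time in s.
With the tool pointing down it reaches from about 0.275 to 0.775 m from the base axis. Payload 14.6 kg.
Tool frame: the origin (TCP) lies on the centre line of the jaws, within the pads' length; the fingertips stand 19 mm ahead of it and the grasp point (between the pads) is the TCP; z points along the fingers, y is the line along which they close (so a half turn about z gives the same grasp; the last joint's range is limited). The gripper opens to 85 mm and grips with 20 to 120 N. Pads are 22 mm wide; open, the fingers measure 114 mm over their backs; the gripper's body (76 mm by 85 mm) begins 54 mm behind the grasp point. The pads swing forward as they close: fully open they stand 13 mm farther back than shut.
Start: joints at [-1.285, 0.263, -0.048, 1.259, 0, 1.415], TCP at [0.224, -0.475, 0.25] pointing down, gripper open.
Joint ranges: [-2.65, 2.65], [-0.89, 1.7], [-1.18, 1.37], [-2.13, 2.11], [-1.35, 1.29], [-3.14, 3.14]. Speed limits (rad/s): [1.89, 1.89, 2.57, 2.79, 3.14, 3.14].

### API

Orientations are given as a unit quaternion [x, y, z, w].
In Python, from plant import r gives the robot as it stands.
- The arm moves only by the tool jog_arm, never from a script. Its argument "increments" is text: rows parted by semicolons, each of 5 numbers parted by spaces: the closure, from 0 (fully open) to 1 (shut), then the shift along the world's x, y, z scaled (see below), then the turn about the world's z scaled (see below). A call has exactly 5 rows; each row is the pose to reach, as a shift and turn from the pose commanded when the call began, turning the shorter way round; what a row does not reach only later rows make up. The controller multiplies each number of a shift by 0.25 m and each number of a turn by 180 degrees. A row lasts 1/10 s, in which the tool goes at most 50 mm and 8.59 degrees, less where a joint would pass 70% of its speed; a pose out of reach is approached as far as the arm can. A call with a number of a shift or a turn outside -1 to 1 is refused whole. A call with a gripper value outside its range is refused whole. The fingers move at their own pace and stop on an object; "squeeze" is the grip in N (left out, the last holds). Time passes only in rows, so rows that repeat a pose let the fingers close, or fill a call up. It gives the time, the measured TCP pose, the force, the opening and the grip force at its end, in the units of the state.
- r.get_obs(): the state, without advancing time (a new reading comes with each control period).
- r.read_camera(name): name is "side" or "top" or "wrist"; returns a dict with "img" (384x512x3 uint8, red, green, blue), "camera_matrix" (3x3 intrinsics, pixels), "distortion" ([k1, k2, p1, p2, k3] as OpenCV has them; the pictures are not rectified), "rvec" (rotation vector, rad) and "tvec" (3), from world to camera coordinates, as OpenCV has them. Camera axes: x right, y down, z forward; pixel columns grow to the right and rows downward; lengths in m; the calibration is good to about 2 mm. A picture is of the moment at which its call begins. There is no depth.
- r.job_done(): hands the job in; it is judged then, once.
Trained networks look in a picture, given as the dict that the camera call returned (one of the last four; its "shot" number tells which), for a name from the list of things; names that differ only in an ending like _2 or _b are one class to them, and where a whole thing is asked for, a point or a joint stands for the part that bears it (a point fixed in the world has none). Each returns a list of dicts, best first, with "p" (0 to 1); they miss things now and then, are a little off and sometimes report something else, mostly with a low value. They report only what shows in the picture. A call takes as long as a camera call. They do not tell look-alikes from the thing itself.
- r.spot_in(picture, target): "bbox" ([left, top, width, height] as shares, 0 to 1, of the picture: columns of its width, rows of its height, round what is visible of it).
- r.spot_point(picture, target): "point" ([column, row] as shares, 0 to 1, of the picture: columns of its width, rows of its height: a listed point, or the origin of a listed thing).
The state is a dict: "t": time; "qpos": joint angles; "qd": joint speeds; "tau": joint torques, N m; "eef_pos": TCP position; "tcp_rot": TCP orientation; "wrist_force": force on the tool from outside, world axes, zero at the start; "moment": the same for the moment, N m; "grip_width": opening from 0.0 (shut) to 1.0 (fully open); "gripper_force": force on a finger pad.
Only numpy, scipy, OpenCV 4.12 (cv2) and the standard library are available. Lean on these libraries where they do the work, as an engineer would, in place of code of your own. Each camera call takes 0.05 s, during which the arm holds its last target. There are 200 camera calls.

## Working session

There is one attempt and no reset: what is moved stays moved. The work goes in short steps, Python scripts to look and compute and a tool call to move; the robot and the scene stay as the last step left them, time stands still between calls to the robot, and variables do not carry over. Pictures are saved under pics/ and viewed, at most 10 in all, crops included, and the job is handed in when it is done.

Besides the shell and the picture viewer there is one more tool, called as a command line: name --argument value ..., lists and objects as JSON in quotes. jog_arm: Moves the arm, as the interface text tells. Its arguments: {"type":"object","properties":{"increments":{"type":"string"},"squeeze":{"type":"number"}},"required":["increments"]}

```bash
ls; mkdir -p pics; python3 - <<'E'
from plant import r
import cv2,numpy as np
a=[]
for n in("top","side"):
    p=r.read_camera(n); a.append(p["img"])
    for t in("whisk","whisk_crock","whisk_handle_end","whisk_tip","spoon"):
        print(n,t,[(np.round(d["point"]*np.array([512,384]),1),round(d["p"],2)) for d in r.spot_point(p,t)][:3])
    print(np.round(p["tvec"],3),np.round(p["rvec"],3))
cv2.imwrite("pics/a.png",cv2.resize(a[0],(720,540))[:,:,::-1]);cv2.imwrite("pics/b.png",cv2.resize(a[1],(720,540))[:,:,::-1])
o=r.get_obs();print(o)
E
```

```text
pics
top whisk []
top whisk_crock [(array([310.5,  76.5]), 0.94), (array([347.6, 297.1]), 0.78)]
top whisk_handle_end [(array([345.5, 114.6]), 0.91)]
top whisk_tip [(array([344.4, 219.1]), 0.98)]
top spoon [(array([142.8, 173.4]), 0.64)]
[-0.028  0.513  1.187] [ 2.174 -2.199  0.132]
side whisk [(array([291.5, 145.3]), 0.85)]
side whisk_crock [(array([211.4, 155.5]), 0.93), (array([301.7, 173.4]), 0.89)]
side whisk_handle_end [(array([251. , 117.6]), 0.85)]
side whisk_tip [(array([322.2, 175.9]), 0.65)]
side spoon [(array([198.8, 270.2]), 0.63)]
[0.446 0.278 0.825] [ 0.692 -2.651  1.125]
{'t': 0.6, 'qpos': array([-1.28532143e+00,  2.63088107e-01, -4.83341084e-02,  1.25939899e+00,
       -3.11475753e-06,  1.41547807e+00]), 'qd': array([-8.47903074e-04,  7.62675753e-04, -3.50684347e-04, -9.84235364e-04,
        7.01499475e-05,  1.19005294e-03]), 'tau': array([-3.40787621e-03, -6.37191439e+01,  3.84683883e+01,  1.14280472e-03,
       -3.61936527e-04, -2.54260272e-06]), 'eef_pos': array([ 0.2239769 , -0.4748107 ,  0.25027192]), 'tcp_rot': array([ 9.75810828e-01,  2.18616624e-01, -2.36289556e-06, -1.23094788e-05]), 'wrist_force': array([-0.31040164, -0.45616606,  0.63590632]), 'moment': array([-0.04012725,  0.01199866,  0.02037895]), 'gripper_force': 0.0, 'grip_width': 1.0055328120853246}
```

View pics/a.png

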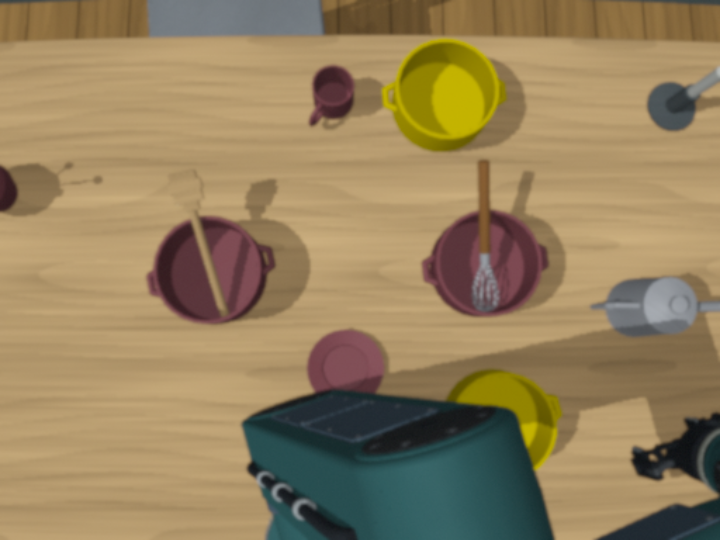

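View pics/b.png

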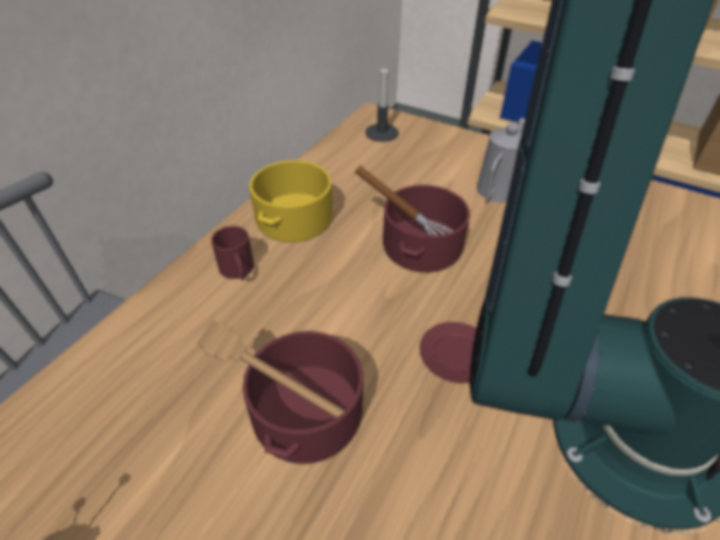

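```bash
cat > h.py <<'E'
import numpy as np,cv2
def P(p):
    R=cv2.Rodrigues(np.array(p["rvec"],float))[0];return R,np.array(p["tvec"],float).ravel(),np.array(p["camera_matrix"],float),np.array(p["distortion"],float)
def ray(p,uv):
    R,t,K,D=P(p);u=cv2.undistortPoints(np.array([[uv]],float),K,D).ravel()
    d=R.T@np.array([*u,1.]);return -R.T@t,d/np.linalg.norm(d)
def onz(p,uv,z):
    c,d=ray(p,uv);return c+d*(z-c[2])/d[2]
def tri(l):
    A=np.zeros((3,3));b=np.zeros(3);rs=[ray(*x) for x in l]
    for c,d in rs:
        M=np.eye(3)-np.outer(d,d);A+=M;b+=M@c
    x=np.linalg.solve(A,b);return x,[float(np.linalg.norm(np.cross(x-c,d))) for c,d in rs]
def proj(p,X):
    R,t,K,D=P(p);return cv2.projectPoints(np.array(X,float).reshape(-1,3),cv2.Rodrigues(R)[0],t,K,D)[0].reshape(-1,2)
def circ(c,rad,z):
    a=np.linspace(0,2*np.pi,60);return np.c_[c[0]+rad*np.cos(a),c[1]+rad*np.sin(a),0*a+z]
def draw(im,pts,s,col):
    cv2.polylines(im,[np.int32(np.round((pts+.5)*s*8)).reshape(-1,1,2)],False,col,1,cv2.LINE_AA,3)
S=np.array([512,384])
E
python3 - <<'E'
from plant import r
from h import *
t=r.read_camera("top");s=r.read_camera("side")
g=lambda p,n:r.spot_point(p,n)[0]["point"]*S
e=tri([(t,g(t,"whisk_handle_end")),(s,g(s,"whisk_handle_end"))]);w=tri([(t,g(t,"whisk_tip")),(s,g(s,"whisk_tip"))])
print("end",e,"tip",w,np.linalg.norm(e[0]-w[0]))
# rim fit: mauve mask of crock in both images
from scipy.optimize import least_squares
c0=onz(t,(347,186),.104);print("c0",c0)
out=[]
for p,n in((t,"t"),(s,"s")):
    im=p["img"];h=cv2.cvtColor(im,cv2.COLOR_RGB2HSV).astype(int);m=((h[...,0]>160)|(h[...,0]<3))&(h[...,1]>80)
    uv=proj(p,[c0])[0];yy,xx=np.mgrid[:384,:512];m&=(abs(xx-uv[0])<60)&(abs(yy-uv[1])<55)
    def model(c):
        k=np.zeros((384,512),np.uint8)
        q=np.r_[proj(p,circ(c,.092,.104)),proj(p,circ(c,.092,0))]
        cv2.fillConvexPoly(k,np.int32(cv2.convexHull(np.float32(q))*16).reshape(-1,1,2),1,cv2.LINE_8,4);return k
    out.append((p,m,model))
best=min(((sum((m!=f((c0[0]+a,c0[1]+b))).sum() for p,m,f in out),a,b) for a in np.arange(-.02,.021,.002) for b in np.arange(-.02,.021,.002)))
c=(c0[0]+best[1],c0[1]+best[2]);print("crock",best,c)
ims=[]
for p in(t,s):
    uv=proj(p,[[*c,.08]])[0].astype(int);x,y=uv-[64,64];im=cv2.resize(p["img"],None,fx=3,fy=3)
    for q in(circ(c,.092,.104),circ(c,.085,.104),circ(c,.085,.008)):draw(im,proj(p,q),3,(0,255,0))
    draw(im,proj(p,[e[0],w[0]]),3,(0,0,255));ims.append(im[3*y:3*y+384,3*x:3*x+384])
cv2.imwrite("pics/c.png",np.hstack(ims)[:,:,::-1])
E
```

```text
Traceback (most recent call last):
IndexError: list index out of range
```

```bash
cat > fit.py <<'E'
from plant import r
from h import *
t=r.read_camera("top");s=r.read_camera("side")
e=tri([(t,(345.5,114.6)),(s,(251,117.6))]);w=tri([(t,(344.4,219.1)),(s,(322.2,175.9))])
print("end",e,"tip",w,np.linalg.norm(e[0]-w[0]))
c0=onz(t,(347,186),.104);print("c0",c0)
out=[]
for p,n in((t,"t"),(s,"s")):
    im=p["img"];h=cv2.cvtColor(im,cv2.COLOR_RGB2HSV).astype(int);m=((h[...,0]>160)|(h[...,0]<3))&(h[...,1]>80)
    uv=proj(p,[c0])[0];yy,xx=np.mgrid[:384,:512];m&=(abs(xx-uv[0])<60)&(abs(yy-uv[1])<55)
    def model(c,p=p):
        k=np.zeros((384,512),np.uint8)
        q=np.r_[proj(p,circ(c,.092,.104)),proj(p,circ(c,.092,0))]
        cv2.fillConvexPoly(k,np.int32(cv2.convexHull(np.float32(q))*16).reshape(-1,1,2),1,cv2.LINE_8,4);return k
    out.append((p,m,model))
best=min(((sum((m!=f((c0[0]+a,c0[1]+b))).sum() for p,m,f in out),a,b) for a in np.arange(-.02,.021,.002) for b in np.arange(-.02,.021,.002)))
c=(c0[0]+best[1],c0[1]+best[2]);print("crock",best,c)
ims=[]
for p in(t,s):
    uv=proj(p,[[*c,.08]])[0].astype(int);x,y=uv-[64,64];im=cv2.resize(p["img"],None,fx=3,fy=3)
    for q in(circ(c,.092,.104),circ(c,.085,.104),circ(c,.085,.008)):draw(im,proj(p,q),3,(0,255,0))
    draw(im,proj(p,[e[0],w[0]]),3,(0,0,255));ims.append(im[3*y:3*y+384,3*x:3*x+384])
cv2.imwrite("pics/c.png",np.hstack(ims)[:,:,::-1])
E
python3 fit.py
```

```text
end (array([ 0.6650912 , -0.23070221,  0.16870692]), [0.0061485598240197835, 0.006148559824019907]) tip (array([ 0.42779688, -0.2522109 ,  0.02498198]), [0.0035508141593689957, 0.0035508141593690317]) 0.2782590059729029
c0 [ 0.50145193 -0.24521566  0.104     ]
crock (np.int64(2339), np.float64(0.003999999999999979), np.float64(-0.006000000000000012)) (np.float64(0.5054519271984806), np.float64(-0.2512156610841487))
```

View pics/c.png

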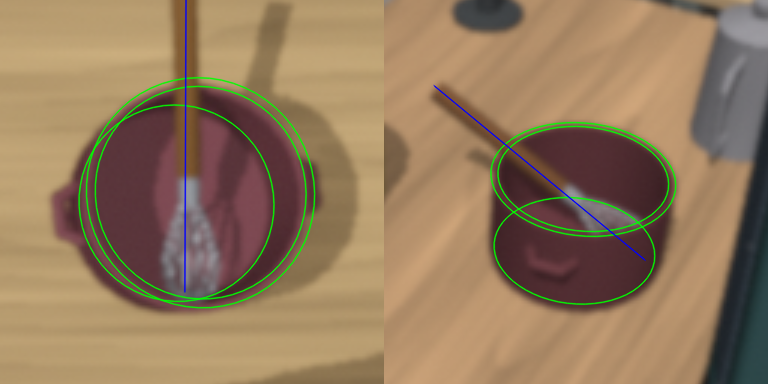

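Top view: whisk crock (mauve) at about (487,262) of the 720-wide picture, handle up-image to (484,160). Side view agrees, as does the overlay to within a few mm. The spoon's crock is on the left at (210,268), and the yellow crocks are decoys. Next I go above the whisk.

jog_arm --increments "0 0.64 0.46 0.12 -0.07;0 0.64 0.46 0.12 -0.07;0 0.64 0.46 0.12 -0.07;0 0.64 0.46 0.12 -0.07;0 0.64 0.46 0.12 -0.07" --squeeze 40

```text
t: 1.45
eef_pos: [0.3874, -0.357, 0.2811]
tcp_rot: [0.994, 0.113, 0.001, 0.0]
wrist_force: [-0.3, -0.9, -0.1]
grip_width: 1.0
gripper_force: 0.0
```

jog_arm --increments "0 0.52 0.46 0 -0.07;0 0.52 0.46 0 -0.07;0 0.52 0.46 0 -0.07;0 0.52 0.46 0 -0.07;0 0.52 0.46 0 -0.07"

```text
t: 1.95
eef_pos: [0.5159, -0.2429, 0.2798]
tcp_rot: [1.0, 0.002, -0.0, -0.0]
wrist_force: [-0.6, 0.0, 0.2]
grip_width: 1.001
gripper_force: 0.0
```

```bash
cat > look.py <<'E'
from plant import r
from h import *
import sys
ims=[]
for n in sys.argv[2:]:
    p=r.read_camera(n)
    for t in("whisk","whisk_crock","whisk_handle_end","whisk_tip"):
        print(n,t,[(np.round(d["point"]*S,1),round(d["p"],2)) for d in r.spot_point(p,t)][:2])
    np.save(n+".npy",p,allow_pickle=True)
    ims.append(p["img"])
im=np.hstack(ims) if len(ims)>1 else ims[0]
if len(ims)==1: im=cv2.resize(im,(768,576))
else: im=cv2.resize(im,(800,300))
cv2.imwrite("pics/%s.png"%sys.argv[1],im[:,:,::-1])
o=r.get_obs();print({k:np.round(o[k],4) for k in("t","eef_pos","tcp_rot","wrist_force","grip_width","qpos")})
E
python3 look.py d wrist
```

```text
wrist whisk [(array([261.9, 142.1]), 0.79)]
wrist whisk_crock [(array([265.8, 164.5]), 0.75), (array([270.1, 330.3]), 0.73)]
wrist whisk_handle_end []
wrist whisk_tip [(array([274., 224.]), 0.67)]
{'t': np.float64(2.2), 'eef_pos': array([ 0.5133, -0.2457,  0.2803]), 'tcp_rot': array([ 1.e+00, -2.e-04, -1.e-04,  1.e-04]), 'wrist_force': array([ 0.2992, -0.6047, -0.5689]), 'grip_width': np.float64(1.0045), 'qpos': array([-5.8960e-01,  3.3430e-01,  1.3690e-01,  1.3734e+00, -2.0000e-04,
        2.5524e+00])}
```

View pics/d.png

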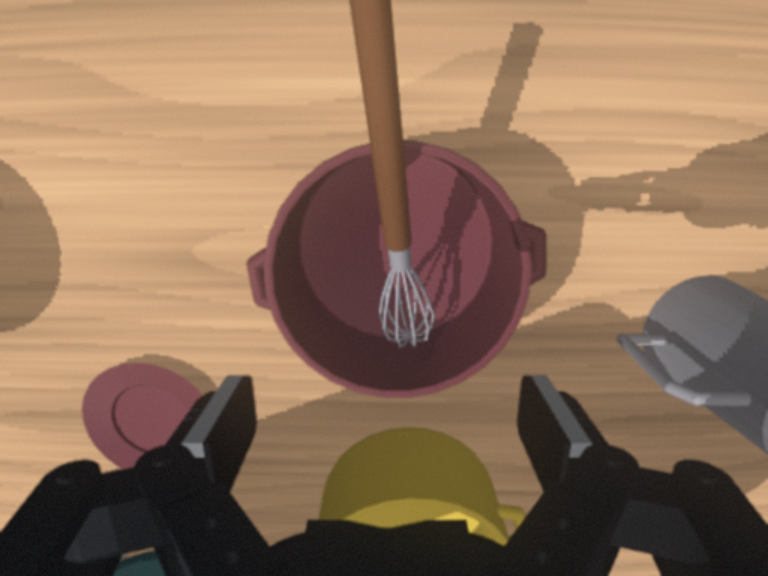

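```bash
python3 - <<'E'
from plant import r
from h import *
from scipy.optimize import least_squares
w=np.load("wrist.npy",allow_pickle=True).item();t=r.read_camera("top");s=r.read_camera("side")
obs=[(w,(266,166.7),25),(w,(271,231),140),(t,(345.5,114.6),-140),(t,(344.2,220),140),(s,(252,118.5),-140),(t,(344.2,179.2),25)]
def f(x):
    d=-np.array([np.cos(x[3])*np.cos(x[4]),np.sin(x[3])*np.cos(x[4]),np.sin(x[4])])
    return np.concatenate([proj(p,[x[:3]+d*k/1000])[0]-uv for p,uv,k in obs])
q=least_squares(f,[.546,-.24,.095,0,.5],loss="soft_l1");print(np.round(q.x,4),np.round(q.fun,1))
rim=[(265,268),(530,262),(398,140),(400,398)]
print([np.round(onz(w,(a/1.5,b/1.5),.104)[:2],4) for a,b in rim])
E
```

```text
[ 0.5422 -0.248   0.0954  0.1046  0.4986] [-1.3  0.1 -0.2 -0.5  0.2 -1.5  3.5  0.8  1.9  0.6  2.8 -0.2]
[array([ 0.5127, -0.1607]), array([ 0.5176, -0.3396]), array([ 0.5956, -0.2496]), array([ 0.4128, -0.2533])]
```

The wrist view shows the rim spanning columns 265–530 and rows 140–398, so the crock centre is at (0.504, -0.250). The whisk's middle is at about (0.542, -0.248, 0.095), with a yaw of 6° and a slope of 29°, which agrees with the sizes given. I descend and grip.

jog_arm --increments "0 0.11 -0.01 0 0.03;0 0.11 -0.01 -0.2 0.03;0 0.11 -0.01 -0.4 0.03;0 0.11 -0.01 -0.6 0.03;0 0.11 -0.01 -0.74 0.03" --squeeze 40

```text
t: 2.8
eef_pos: [0.54, -0.2473, 0.0925]
tcp_rot: [0.999, 0.047, -0.001, -0.001]
wrist_force: [0.4, -0.3, -0.2]
grip_width: 1.0
gripper_force: 0.0
```

jog_arm --increments "0 0 0 0 0;1 0 0 0 0;1 0 0 0 0;1 0 0 0 0;1 0 0 0 0"

```text
t: 3.3
eef_pos: [0.5421, -0.2477, 0.0966]
tcp_rot: [0.999, 0.048, 0.001, 0.001]
wrist_force: [-0.4, 0.2, -0.1]
grip_width: 0.335
gripper_force: 0.0
```

jog_arm --increments "1 0 0 0 0;1 0 0 0 0;1 0 0 0.05 0;1 0 0 0.1 0;1 0 0 0.2 0"

```text
t: 3.8
eef_pos: [0.541, -0.2468, 0.1454]
tcp_rot: [0.999, 0.048, -0.001, -0.001]
wrist_force: [1.6, -0.5, -1.8]
grip_width: 0.216
gripper_force: 39.6
```

jog_arm --increments "1 0 0 0.2 0;1 0 0 0.4 0;1 0 0 0.5 0;1 0 0 0.5 0.045;1 0 0 0.5 0.09" --squeeze 40

```text
t: 4.3
eef_pos: [0.5416, -0.2473, 0.272]
tcp_rot: [0.982, 0.191, 0.001, 0.001]
wrist_force: [-0.8, -1.0, -1.1]
grip_width: 0.218
gripper_force: 39.6
```

jog_arm --increments "1 -0.03 0.13 0 0.045;1 -0.06 0.26 0 0.09;1 -0.09 0.4 0 0.135;1 -0.12 0.54 0 0.18;1 -0.15 0.66 0 0.225"

```text
t: 4.8
eef_pos: [0.5032, -0.0807, 0.2711]
tcp_rot: [0.855, 0.519, 0.0, 0.0]
wrist_force: [0.3, 0.2, -0.8]
grip_width: 0.217
gripper_force: 39.6
```

jog_arm --increments "1 0 0 0 0.045;1 0 0 0 0.09;1 0 0 0 0.135;1 0 0 0 0.155;1 0 0 0 0.155"

```text
t: 5.3
eef_pos: [0.5038, -0.0822, 0.2709]
tcp_rot: [0.706, 0.708, 0.0, 0.0]
wrist_force: [-0.0, 0.5, -0.8]
grip_width: 0.212
gripper_force: 39.7
```

```bash
python3 look.py e top side
```

```text
top whisk []
top whisk_crock [(array([349.1, 301.2]), 0.78), (array([308.5,  75.3]), 0.59)]
top whisk_handle_end [(array([223.9, 178.1]), 0.61)]
top whisk_tip []
side whisk [(array([277.5, 133.1]), 0.58)]
side whisk_crock [(array([209.4, 155.2]), 0.94), (array([301. , 173.6]), 0.7)]
side whisk_handle_end [(array([255.2, 134.6]), 0.54)]
side whisk_tip [(array([294.4, 133.8]), 0.88)]
{'t': np.float64(5.8), 'eef_pos': array([ 0.504 , -0.0824,  0.2703]), 'tcp_rot': array([ 0.7069,  0.7073, -0.    , -0.    ]), 'wrist_force': array([ 0.124 ,  0.3547, -1.3679]), 'grip_width': np.float64(0.2185), 'qpos': array([-0.3217,  0.2331, -0.0357,  1.3021, -0.    ,  1.2486])}
```

View pics/e.png

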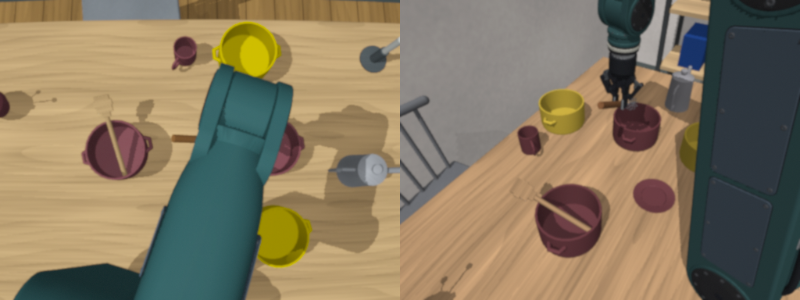

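jog_arm --increments "1 0 0 -0.2 0;1 0 0 -0.36 0;1 0 0 -0.4 0;1 0 0 -0.44 0;1 0 0 -0.48 0" --squeeze 25

```text
t: 6.3
eef_pos: [0.505, -0.0827, 0.1513]
tcp_rot: [0.707, 0.707, 0.001, 0.001]
wrist_force: [-0.2, 0.2, 3.7]
grip_width: 0.217
gripper_force: 38.7
```

jog_arm --increments "1 0 0 -0.04 0;1 0 0 -0.08 0;1 0 0 -0.12 0;1 0 0 -0.12 0;1 0 0 -0.12 0"

```text
t: 6.8
eef_pos: [0.5041, -0.0824, 0.1202]
tcp_rot: [0.707, 0.707, -0.0, -0.0]
wrist_force: [-0.1, 0.3, 0.2]
grip_width: 0.218
gripper_force: 38.4
```

```bash
python3 look.py f side wrist
```

```text
side whisk [(array([277.8, 174.4]), 0.77)]
side whisk_crock [(array([209.6, 155.4]), 0.91), (array([296.9, 171.6]), 0.72)]
side whisk_handle_end [(array([253.3, 218. ]), 0.7)]
side whisk_tip [(array([298. , 146.6]), 0.55)]
wrist whisk []
wrist whisk_crock [(array([  2.1, 354. ]), 0.56)]
wrist whisk_handle_end []
wrist whisk_tip []
{'t': np.float64(7.3), 'eef_pos': array([ 0.504 , -0.0823,  0.1203]), 'tcp_rot': array([0.7068, 0.7074, 0.    , 0.    ]), 'wrist_force': array([ 0.009 , -0.7314, -1.0654]), 'grip_width': np.float64(0.2175), 'qpos': array([-0.3216,  0.316 , -0.3425,  0.9121, -0.    ,  1.2482])}
```

View pics/f.png

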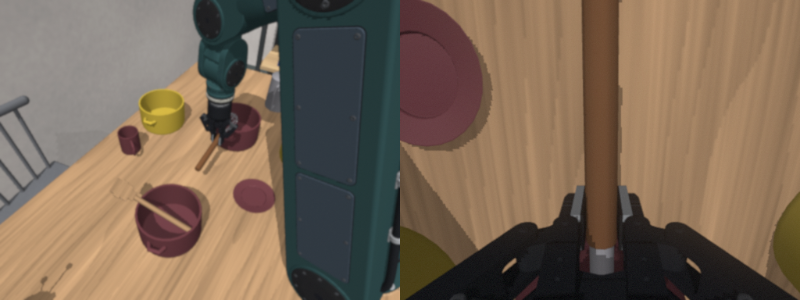

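```bash
cat > ang.py <<'E'
from h import *
import sys
# side handle-end pixel -> slope & yaw error given M
p=np.load("side.npy",allow_pickle=True).item()
def go(M,uv,L=.14):
    c,d=ray(p,uv);v=c-np.array(M);b=v@d;q=b*b-(v@v-L*L)
    print("miss",np.sqrt(max(0,v@v-b*b)))
    for k in(-1,1):
        x=c+d*(-b+k*np.sqrt(max(q,0)));u=(x-M)/L;print(np.round(x,3),"slope",np.degrees(np.arcsin(u[2])),"yaw",np.degrees(np.arctan2(u[1],u[0])))
go(eval(sys.argv[1]),eval(sys.argv[2]))
E
python3 ang.py "(.504,-.082,.120)" "(253.3,218)"
```

```text
miss 0.12660206937173293
[0.501 0.055 0.093] slope -10.930126445343161 yaw 91.3011010218665
[ 0.54  -0.013  0.004] slope -56.31658754935652 yaw 62.622280454293744
```

Side view: the handle end at (253,218) has gone below the middle, with slope -11° and yaw 91°. The pivot on the rim is working, so I continue lowering.

jog_arm --increments "1 0 0 -0.04 0;1 0 0 -0.08 0;1 0 0 -0.12 0;1 0 0 -0.14 0;1 0 0 -0.14 0" --squeeze 25

```text
t: 7.8
eef_pos: [0.5038, -0.0823, 0.0846]
tcp_rot: [0.707, 0.707, -0.0, -0.0]
wrist_force: [0.6, -0.7, 4.4]
grip_width: 0.217
gripper_force: 41.3
```

```bash
python3 look.py g side top | grep -v crock
```

```text
side whisk [(array([275.7, 188.7]), 0.87)]
side whisk_handle_end [(array([258.1, 236.4]), 0.75)]
side whisk_tip [(array([297.9, 144.4]), 0.6)]
top whisk []
top whisk_handle_end [(array([228.7, 192.3]), 0.49)]
top whisk_tip []
{'t': np.float64(8.3), 'eef_pos': array([ 0.5038, -0.0822,  0.0852]), 'tcp_rot': array([ 7.067e-01,  7.075e-01, -0.000e+00, -2.000e-04]), 'wrist_force': array([-0.4467,  0.191 ,  1.8969]), 'grip_width': np.float64(0.2167), 'qpos': array([-3.2150e-01,  3.4950e-01, -4.0070e-01,  8.2090e-01,  1.0000e-04,
        1.2482e+00])}
```

```bash
python3 ang.py "(.504,-.082,.085)" "(258.1,236.4)"; python3 - <<'E'
from h import *
t=np.load("top.npy",allow_pickle=True).item();s=np.load("side.npy",allow_pickle=True).item()
print(tri([(t,(228.7,192.3)),(s,(258.1,236.4))]))
E
```

```text
miss 0.14462791606107728
[0.497 0.035 0.001] slope -36.963918381543195 yaw 93.30000657762682
[0.497 0.035 0.001] slope -36.963918381543195 yaw 93.30000657762682
(array([0.49640374, 0.03913982, 0.00570712]), [0.001053050594077022, 0.0010530505940770237])
```

Handle end measured at about (0.496, 0.039, 0.008), so the slope is about -32°, flipped as wanted. I lift and carry it over the crock, with the handle end coming down inside the +y wall.

jog_arm --increments "1 0 0 0.08 0;1 0 0 0.24 0;1 0 0 0.42 0;1 0 0 0.6 0;1 0 0 0.74 0" --squeeze 40

```text
t: 8.8
eef_pos: [0.5039, -0.0821, 0.2727]
tcp_rot: [0.707, 0.707, 0.0, 0.0]
wrist_force: [1.7, 0.9, -0.9]
grip_width: 0.213
gripper_force: 40.6
```

jog_arm --increments "1 0 -0.17 0 -0.01;1 0 -0.34 0 -0.01;1 0 -0.51 0 -0.01;1 0 -0.68 0 -0.01;1 0 -0.85 0 -0.01"

```text
t: 9.3
eef_pos: [0.5036, -0.2963, 0.27]
tcp_rot: [0.718, 0.696, 0.0, -0.0]
wrist_force: [1.3, 0.2, -0.2]
grip_width: 0.218
gripper_force: 40.6
```

jog_arm --increments "1 0 0 0 0;1 0 0 -0.1 0;1 0 0 -0.2 0;1 0 0 -0.2 0;1 0 0 -0.2 0"

```text
t: 9.8
eef_pos: [0.5039, -0.2944, 0.2207]
tcp_rot: [0.718, 0.696, 0.0, -0.0]
wrist_force: [0.3, -0.2, 0.4]
grip_width: 0.215
gripper_force: 40.6
```

```bash
python3 look.py i side wrist
```

```text
side whisk []
side whisk_crock [(array([210.5, 153.1]), 0.78), (array([302.1, 173.2]), 0.68)]
side whisk_handle_end [(array([293.1, 149.8]), 0.7)]
side whisk_tip []
wrist whisk [(array([257.6, 265.7]), 0.7)]
wrist whisk_crock [(array([ 20.4, 149.2]), 0.56)]
wrist whisk_handle_end [(array([258.8,  17.4]), 0.79)]
wrist whisk_tip []
{'t': np.float64(10.3), 'eef_pos': array([ 0.5041, -0.2948,  0.2205]), 'tcp_rot': array([7.178e-01, 6.963e-01, 0.000e+00, 1.000e-04]), 'wrist_force': array([-0.7023,  0.6109, -0.7432]), 'grip_width': np.float64(0.2167), 'qpos': array([-0.6688,  0.3742,  0.0366,  1.233 ,  0.    ,  0.9324])}
```

View pics/i.png

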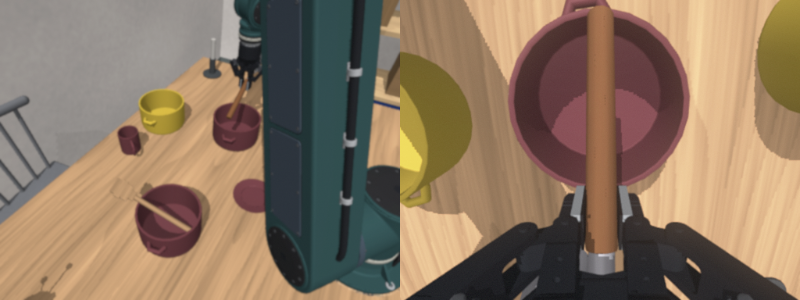

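```bash
python3 - <<'E'
from h import *
t=np.load("wrist.npy",allow_pickle=True).item();s=np.load("side.npy",allow_pickle=True).item()
print(tri([(t,(258.8,17.4)),(s,(293.1,149.8))]))
print(onz(t,(258.8,17.4),.14))
# rim in wrist: left/right/top/bottom read off picture (800-wide, 2 images)
f=512/400
print([np.round(onz(t,((a-400)*f,b*f),.104)[:2],3) for a,b in((509,100),(689,100),(600,8))])
E
```

```text
(array([ 0.50748882, -0.17428578,  0.1490235 ]), [0.002403987257130395, 0.0024039872571303836])
[ 0.50987806 -0.17160864  0.14      ]
[array([ 0.415, -0.238]), array([ 0.595, -0.244]), array([ 0.508, -0.159])]
```

jog_arm --increments "1 0 -0.02 0 0;1 0 -0.02 -0.14 0;1 0 -0.02 -0.28 0;1 0 -0.02 -0.4 0;1 0 -0.02 -0.46 0"

```text
t: 10.8
eef_pos: [0.5031, -0.2995, 0.1028]
tcp_rot: [0.718, 0.696, -0.0, -0.001]
wrist_force: [-0.4, 1.0, -0.5]
grip_width: 0.219
gripper_force: 40.6
```

jog_arm --increments "1 0 0 -0.02 0;1 0 0 -0.035 0;1 0 0 -0.05 0;1 0 0 -0.05 0;1 0 0 -0.05 0"

```text
t: 11.3
eef_pos: [0.5039, -0.3004, 0.0959]
tcp_rot: [0.718, 0.696, -0.0, 0.001]
wrist_force: [-14.3, 6.0, 32.4]
grip_width: 0.219
gripper_force: 45.3
```

```bash
python3 look.py j side wrist
```

```text
side whisk [(array([309.9, 141.4]), 0.67)]
side whisk_crock [(array([208.5, 152.3]), 0.78)]
side whisk_handle_end []
side whisk_tip []
wrist whisk [(array([257.2, 264.5]), 0.94)]
wrist whisk_crock []
wrist whisk_handle_end [(array([259.4,  27.2]), 0.56)]
wrist whisk_tip []
{'t': np.float64(11.8), 'eef_pos': array([ 0.5039, -0.3004,  0.0959]), 'tcp_rot': array([ 7.179e-01,  6.961e-01, -4.000e-04,  1.400e-03]), 'wrist_force': array([-13.0589,   6.1198,  32.5228]), 'grip_width': np.float64(0.2164), 'qpos': array([-0.6759,  0.4515, -0.1914,  0.9252, -0.0012,  0.9256])}
```

View pics/j.png

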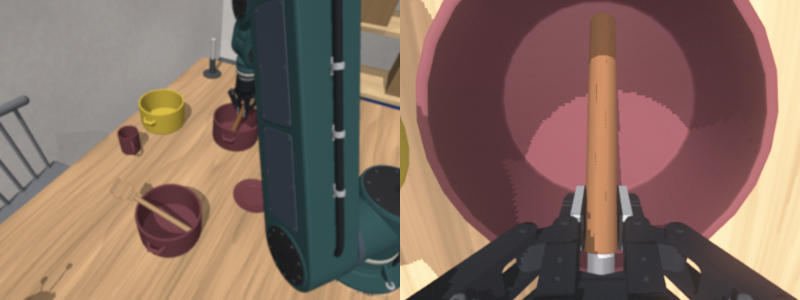

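The force reading (-13, 6, 32 N) with no pivoting means a gripper linkage is on the rim, because I am too far off-centre. I back up, shift 6 mm toward the centre, square the yaw, and lower again.

jog_arm --increments "1 0 0 0.06 0;1 0 0.03 0.06 0.01;1 0 0.03 0.06 0.01;1 0 0.03 0.03 0.01;1 0 0.03 0.01 0.01"

```text
t: 12.3
eef_pos: [0.5038, -0.2921, 0.0941]
tcp_rot: [0.707, 0.707, -0.0, -0.0]
wrist_force: [0.8, -0.0, -0.2]
grip_width: 0.219
gripper_force: 41.2
```

jog_arm --increments "1 0 0 -0.008 0;1 0 0 -0.008 0;1 0 0 -0.008 0;1 0 0 -0.008 0;1 0 0 -0.008 0"

```text
t: 12.8
eef_pos: [0.5039, -0.2924, 0.0933]
tcp_rot: [0.707, 0.707, -0.0, 0.0]
wrist_force: [-3.2, 1.4, 11.4]
grip_width: 0.217
gripper_force: 42.5
```

jog_arm --increments "1 0 0 0.03 0;1 -0.016 0.008 0.03 0;1 -0.016 0.008 0.02 0;1 -0.016 0.008 0.01 0;1 -0.016 0.008 0 0"

```text
t: 13.3
eef_pos: [0.4999, -0.2905, 0.0929]
tcp_rot: [0.707, 0.707, -0.0, 0.0]
wrist_force: [-2.1, -2.5, 9.0]
grip_width: 0.216
gripper_force: 42.2
```

jog_arm --increments "1 0 0 -0.006 0;1 0 0 -0.012 0;1 0 0 -0.012 0;1 0 0 -0.012 0;1 0 0 -0.012 0"

```text
t: 13.8
eef_pos: [0.5004, -0.2907, 0.0911]
tcp_rot: [0.707, 0.707, 0.0, 0.001]
wrist_force: [-2.1, -0.1, 14.4]
grip_width: 0.22
gripper_force: 42.5
```

```bash
python3 - <<'E'
from plant import r
from h import *
p=r.read_camera("wrist");cv2.imwrite("pics/k.png",cv2.resize(p["img"],(768,576))[:,:,::-1]);np.save("wrist.npy",p,allow_pickle=True)
print(r.get_obs()["wrist_force"],r.get_obs()["moment"])
E
```

```text
[-2.83121659  0.61090043 13.64454614] [0.22837577 0.48543064 0.11703148]
```

View pics/k.png

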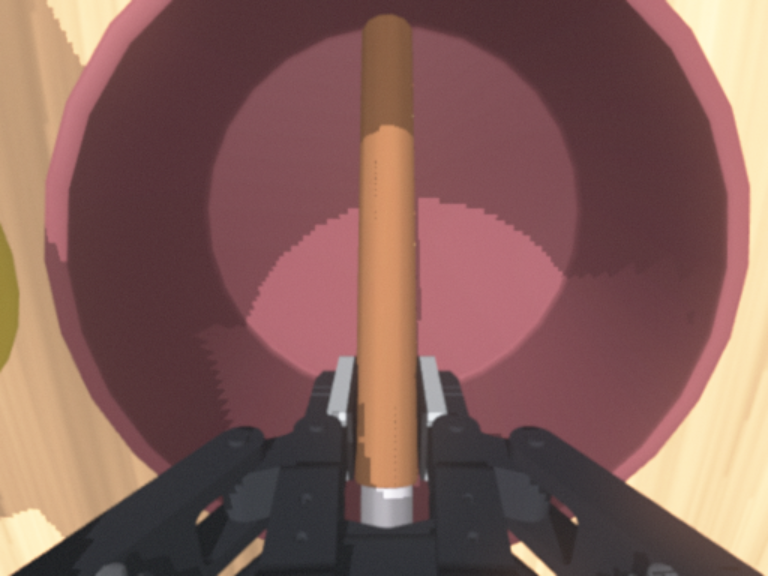

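The wrist view shows the handle running up to (388,20), at the far bottom of the crock, with the neck at (388,500). The steady light 14 N load suggests it is about seated. I release gently.

jog_arm --increments "0.74 0 0 0 0;0.7 0 0 0 0;0.66 0 0 0 0;0.62 0 0 0 0;0.58 0 0 0 0"

```text
t: 14.35
eef_pos: [0.5, -0.2903, 0.0901]
tcp_rot: [0.707, 0.707, 0.0, -0.0]
wrist_force: [-0.4, -0.4, -0.2]
grip_width: 0.42
gripper_force: 0.0
```

```bash
python3 look.py l side wrist | grep -v crock
```

```text
side whisk [(array([308.2, 144.8]), 0.66)]
side whisk_handle_end []
side whisk_tip []
wrist whisk [(array([255.8, 265.2]), 0.97)]
wrist whisk_handle_end [(array([259.9,  22.1]), 0.83)]
wrist whisk_tip []
{'t': np.float64(14.85), 'eef_pos': array([ 0.5   , -0.2903,  0.0903]), 'tcp_rot': array([ 0.7068,  0.7075,  0.    , -0.    ]), 'wrist_force': array([-0.0434,  0.2555, -0.0219]), 'grip_width': np.float64(0.4166), 'qpos': array([-0.667 ,  0.445 , -0.2205,  0.9053,  0.    ,  0.9029])}
```

jog_arm --increments "0.58 0 0 0.04 0;0.58 0 0 0.1 0;0.58 0 0 0.2 0;0.58 0 0 0.36 0;0.58 0 0 0.5 0"

```text
t: 15.35
eef_pos: [0.4998, -0.2902, 0.2177]
tcp_rot: [0.707, 0.707, 0.0, 0.0]
wrist_force: [0.8, 0.7, -0.6]
grip_width: 0.419
gripper_force: 0.0
```

jog_arm --increments "0.58 0 0 0.3 0;0.58 0 0 0.4 0;0.58 -0.2 0 0.4 0;0.58 -0.4 0 0.4 0;0.58 -0.6 0 0.4 0"

```text
t: 15.85
eef_pos: [0.3486, -0.29, 0.3161]
tcp_rot: [0.706, 0.708, -0.0, 0.001]
wrist_force: [-0.3, -1.8, 0.5]
grip_width: 0.421
gripper_force: 0.0
```

```bash
python3 look.py m side top
```

```text
side whisk [(array([307.6, 146. ]), 0.74)]
side whisk_crock [(array([209.4, 155.7]), 0.87), (array([299.5, 172. ]), 0.59)]
side whisk_handle_end []
side whisk_tip [(array([325. , 109.4]), 0.71), (array([196.9, 273.9]), 0.58)]
top whisk [(array([364.2, 190.5]), 0.67)]
top whisk_crock [(array([310.8,  75.3]), 0.98), (array([346.7, 295.3]), 0.86)]
top whisk_handle_end [(array([310.3, 190.5]), 0.98)]
top whisk_tip [(array([421. , 182.7]), 0.95)]
{'t': np.float64(16.35), 'eef_pos': array([ 0.3507, -0.2903,  0.3151]), 'tcp_rot': array([ 7.064e-01,  7.078e-01,  0.000e+00, -2.000e-04]), 'wrist_force': array([-0.7742, -0.6416,  0.0104]), 'grip_width': np.float64(0.4193), 'qpos': array([-8.7080e-01,  1.2990e-01, -4.7500e-02,  1.3939e+00,  1.0000e-04,
        6.9800e-01])}
```

View pics/m.png

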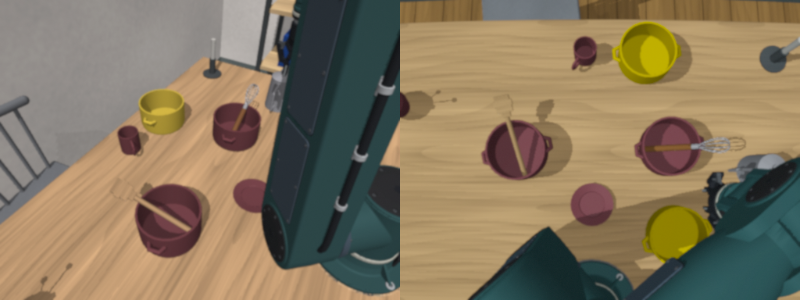

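The whisk now stands handle-down in its crock, wires out over the -y rim at about (722,143) in the combined picture. The spoon is unchanged and the arm is clear, so I hand in.

```bash
python3 -c "
from plant import r
print(r.job_done())"
```

```text
the job is handed in; nothing more can be done
None
```

The whisk is back in its mauve crock handle-down, leaning on the rim with its wires out over the robot's right (-y) side; the spoon was left alone, and I handed the job in at about 16 s. While lowering it, part of the gripper probably pressed on the rim at about 35 N, under the 40 N limit.

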